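# Drag open the sliding lid and fetch the brass die

## Robot

A 7-joint arm with a two-finger parallel gripper is mounted at the origin on the work surface. World frame = base frame: x ahead of the robot, y to its left, z up, the work surface at z = 0. Lengths are in m, angles in rad, forces in N, time in s.
With the tool pointing down it reaches from about 0.4 to 0.85 m from the base axis. Payload 10.4 kg.
Tool frame: the origin (TCP) lies on the centre line of the jaws, within the pads' length; the fingertips stand r.tip_extent ahead of it and the grasp point (between the pads) lies 3 mm ahead of it (r.tip_extent is the distance from the TCP to the fingertips, in m); z points along the fingers, y is the direction in which the jaws open and shut (so a half turn about z gives the same grasp; the last joint's range is limited). The gripper opens to 87 mm and grips with 3 to 60 N. Pads are 19 mm wide; open, the fingers measure 117 mm over their backs; the gripper's body (75 mm by 190 mm) begins 51 mm behind the grasp point.
Start: joints at [1.256, 0.332, -0.065, 1.46, 0.022, 1.35, -0.088], TCP at [0.18, -0.599, 0.245] pointing down, gripper open.
Joint ranges: [-2.6, 2.6], [-0.5, 2.12], [-1.47, 1.34], [0.16, 2.42], [-1.27, 4.41], [0.06, 2.06], [-2.6, 2.6]. Speed limits (rad/s): [2.22, 2.22, 2.79, 2.79, 3.14, 3.14, 3.14].

## Interface

Orientations are given as a unit quaternion [x, y, z, w].
In Python, from bench import r gives the robot as it stands. The module is installed in compiled form; this text tells all that it offers.
- The arm moves only by the shell command python3 -m jog 'ROWS' [FORCE]. ROWS is JSON, a list of rows, each a list of 5 numbers: the shift along the tool's x, y, z in cm, then the turn about the tool's z in rad, then the closure, from 0 (fully open) to 1 (shut). A call has exactly 10 rows; each row shifts and turns the pose as measured when the row begins, along the tool's axes as they then stand; what a row does not reach is not made up. A row lasts 1/10 s, in which the tool goes at most 50 mm and 8.59 degrees, less where a joint would pass 70% of its speed; a pose out of reach is approached as far as the arm can. A call with a gripper value outside its range is refused whole. The fingers move at their own pace and stop on an object; FORCE is the grip in N (left out, the last holds). Time passes only in rows, so rows that do not move let the fingers close, or fill a call up. It gives the time, the measured TCP pose, the force and the opening at its end, in the units of the state.
- r.read_state(): the state, without advancing time (a new reading comes with each control period).
- r.camera(name): name is "scene" or "top"; returns a dict with "pixels" (400x640x3 uint8, red, green, blue), "fx", "fy", "cx", "cy" (pixels), "k1" (the pictures are not rectified: a ray, as slopes to the right and down, at radius r is drawn at 1 + k1 r^2 times it, then the intrinsics apply), "camera_from_world" (4x4, takes a point from world to camera coordinates). Camera axes: x right, y up, looking along -z (the intrinsics and any distortion apply to the point x, -y, -z); pixel columns grow to the right and rows downward; lengths in m; the calibration is good to about 2 mm. A picture is of the moment at which its call begins. There is no depth.
- r.close_job(): hands the job in, once; it reports no verdict.
The state is a dict: "time": time; "joint_positions": joint angles; "joint_vel": joint speeds; "joint_torque": joint torques, N m; "ee_pos": TCP position; "eef_rot": TCP orientation; "ft_force": force on the tool from outside, world axes, zero at the start; "torque": the same for the moment, N m; "width": finger opening in m.
Only numpy, scipy, OpenCV 4.12 (cv2) and the standard library are available. Lean on these libraries where they do the work, as an engineer would, in place of code of your own. Each camera call takes 0.05 s, during which the arm holds its last target. There are 200 camera calls.

## Task

The brass die is in the dark wooden box, under a cork-faced sliding lid that has no handle: press down gently on top of the lid with closed fingertips, never harder than 25 N, and drag it back towards the robot by friction until the rear compartment is uncovered. Then lift the die out of the box and stand it gently, without dropping it, upright in the middle of the round cork coaster and let go. Leave the lid open and everything else on the bench where it is.

Things in the scene. Friction and masses are not known exactly. Their poses are not given: they have to be found in the camera images.
- box: dark wooden box fixed to the bench, 190 (x) x 146 (y) x 72 mm (z). Origin: centre of its underside; +x points to its rear, away from the robot, z up. Side walls 8 mm and rear wall 6 mm thick rise to z = 72 mm; the front wall is only 36 mm high, so the lid can slide out over it. A 34 mm high divider at x = 0 parts the empty front from the rear compartment.
- rear_floor (a point): centre of the floor of the box's rear compartment (box x = 46 mm, z = 6 mm), which is 86 mm long (box x = +3 to +89 mm) and 130 mm wide. Axes as the box's.
- rim_level (a point): point over the rear compartment's centre, at the height of the side rims (72 mm). The lid lies below it between the side walls, its top 7 to 22 mm lower than this point: how deep differs each time and is not measured, so find it by touch. The lid stays level and rides on springs: it sinks about 1 mm for each 12 N pressed.
- lid (a joint): sliding lid, cork-faced panel with pale edges, 183 x 128 x 5 mm. Value in m: 0 closed (starts within 4 mm of it), grows towards the box's -x, 0.10 at its stop; uncovered from 0.080. Rear edge at box x = 88 mm minus the value. Sliding it takes about 7 N of pull (a little more when fast): too light a press slips over it, over 25 N cracks it. It stays where left.
- die_center (a point): centre of the brass die (half-way up): an upright plain cylinder 26 mm across, 30 mm tall, 0.12 kg (varies by 30 percent), top rim bevelled in the uppermost 6 mm. It stands on the floor of the rear compartment within 6 mm of box x = 45 mm and within 14 mm of box y = 0. z is the die's own axis.
- coaster_top (a point): centre of the top face of the round cork coaster, 90 mm across with a blue rim, 8 mm thick, fixed to the bench; on one or the other side of the box.
- bead_tray: shallow wooden bead tray, fixed, 100 x 110 x 22 mm, four compartments of beads; origin under its centre; on the side of the box that the coaster is not.
- pliers_a: orange-handled pliers lying flat, 140 mm long, 45 mm wide, 13 mm high; origin under the pivot. Leave alone.
- pliers_b: second orange-handled pliers, same size; origin under the pivot. Leave alone.
- jar: closed glass jar, 60 mm across, 80 mm tall; origin under its centre. Leave alone.
- spool: copper spool, 52 mm across, 36 mm tall; origin under its centre. Leave alone.
- bench_block: polished steel block 80 x 80 x 22 mm; origin under its centre. Leave alone.
- cup: blue ceramic cup, 70 mm across, 60 mm tall; origin under its centre. Leave alone.
Things that resemble listed ones, but are neither listed nor needed, are in the scene too. There is more than one size of the box; the job needs the smaller.

How it is judged:
On the way, in this order (a step that is already met when the one before it is completed fails the run):
1. the lid has been dragged back so that the rear compartment is uncovered (at least 80 mm) (value of joint lid above 0.08 m), for 0.2 s.
2. the die has been lifted clear of the box (height (world z) of die_center above 0.085 m), for 0.1 s.
At the end, for the whole second after the job is handed in: The die stands upright (within 0.1 rad) and at rest on the coaster, its centre within 25 mm of the coaster's centre, let go; the lid is still open by at least 75 mm (horizontal distance between die_center and coaster_top below 0.025 m and z of die_center in the frame of coaster_top between 0.011 and 0.019 m and angle between die_center's own z axis and vertical below 0.1 rad and linear speed of die below 0.02 m/s and contact force between die and the fingers below 0.1 N and value of joint lid above 0.075 m); the robot touches nothing.
It fails at once if the lid pressed or struck harder than 25 N (contact force between lid and the fingers above 25 N or contact force between lid and the arm above 25 N).
It fails at once if the die dropped: falling free faster than 0.5 m/s (about 12 mm of fall) (linear speed of die above 0.5 m/s and contact force between die and the fingers below 0.1 N).
It fails at once if another loose thing on the bench moved by more than 30 mm (distance of any of pliers_a, pliers_b, jar, spool, bench_block, cup from where it was at the start of the episode above 0.03 m).
It also fails if it takes over 64 s, if anything falls off the work surface, if the arm or the gripper's body presses on something with over 40 N, if the wrist force passes 120 N, or if a joint passes its speed limit or range.

## Working session

There is one attempt and no reset: what is moved stays moved. The work goes in short steps, Python scripts to look and compute and a shell command to move; the robot and the scene stay as the last step left them, time stands still between calls to the robot, and variables do not carry over. Pictures are saved under pics/ and viewed, about 8 in all and at most 12, crops included, and the job is handed in when it is done.

```bash
mkdir -p pics; python3 - <<'E'
from bench import r
import cv2
s=r.read_state(); print({k:s[k] for k in('time','ee_pos','eef_rot','ft_force','width')}, r.tip_extent)
for n in('scene','top'):
    c=r.camera(n); cv2.imwrite(f'pics/{n}0.png',c['pixels'][:,:,::-1]); print(n,{k:c[k] for k in c if k!='pixels'})
E
```

```text
{'time': 0.0, 'ee_pos': array([ 0.17967002, -0.5982538 ,  0.24375731]), 'eef_rot': array([ 9.89377637e-01,  1.45366421e-01, -1.34788070e-04, -6.90868600e-04]), 'ft_force': array([ 0.38987339, -0.00342708, -0.70198263]), 'width': 0.0869660545462988} 0.022
scene {'fx': 470.49452809737846, 'fy': 470.49452809737846, 'cx': 335.13733043151, 'cy': 201.21169943632944, 'k1': -0.015492068171544205, 'camera_from_world': array([[-0.61520403,  0.78831885, -0.00879744,  0.2924313 ],
       [-0.64245508, -0.49484198,  0.58513493,  0.28653308],
       [ 0.45691956,  0.36562932,  0.81088823, -1.80579225],
       [ 0.        ,  0.        ,  0.        ,  1.        ]])}
top {'fx': 496.27946602013856, 'fy': 496.27946602013856, 'cx': 324.6685801217916, 'cy': 196.74286401438417, 'k1': -0.13137235659644328, 'camera_from_world': array([[-0.0221633 , -0.99967514, -0.01258558,  0.01465124],
       [ 0.99286468, -0.02348418,  0.11691115, -0.50531509],
       [-0.11716873, -0.00990464,  0.99306263, -1.51149849],
       [ 0.        ,  0.        ,  0.        ,  1.        ]])}
```

View pics/top0.png

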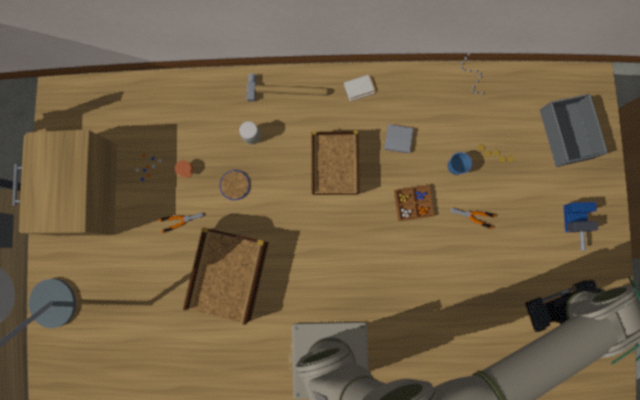

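View pics/scene0.png

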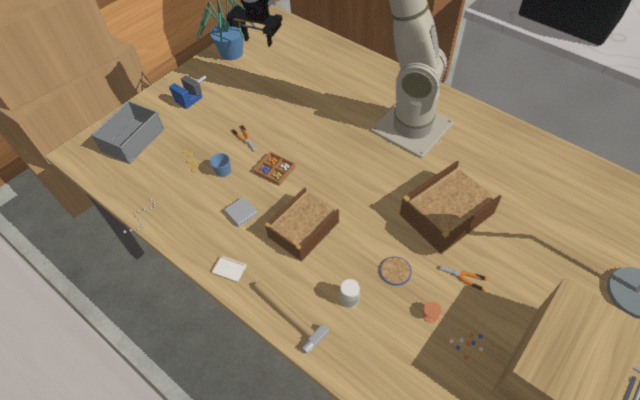

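The top view shows the small box at (335,162), the coaster at (235,184), the tray at (415,202) and the jar at (249,132). The larger lookalike box is at (227,275). In the scene view the small box is at (303,223) and the coaster at (396,270). Next I'll zoom in on the box in both views.

```bash
cat > h.py <<'E'
import numpy as np, cv2
from bench import r
def cam(n):
    c=r.camera(n); c['K']=np.array([[c['fx'],0,c['cx']],[0,c['fy'],c['cy']],[0,0,1]])
    T=np.diag([1,-1,-1,1])@c['camera_from_world']; c['R'],c['t']=T[:3,:3],T[:3,3]; c['D']=np.array([c['k1'],0,0,0.]); return c
def ray(c,p):
    # distort model approx: k1 only, same as OpenCV
    u=cv2.undistortPoints(np.array([[p]],float),c['K'],c['D'])[0,0]
    return -c['R'].T@c['t'], c['R'].T@np.array([u[0],u[1],1])
def atz(c,p,z):
    o,d=ray(c,p); return o+d*(z-o[2])/d[2]
def tri(c1,p1,c2,p2):
    A=np.zeros((3,3));b=np.zeros(3)
    for c,p in((c1,p1),(c2,p2)):
        o,d=ray(c,p); d=d/np.linalg.norm(d); M=np.eye(3)-np.outer(d,d); A+=M;b+=M@o
    return np.linalg.solve(A,b)
def proj(c,P):
    return cv2.projectPoints(np.array(P,float).reshape(-1,3),cv2.Rodrigues(c['R'])[0],c['t'],c['K'],c['D'])[0][:,0]
E
python3 - <<'E'
import cv2,numpy as np
t=cv2.imread('pics/top0.png');s=cv2.imread('pics/scene0.png')
a=cv2.resize(t[122:206,302:368],None,fx=6,fy=6,interpolation=cv2.INTER_CUBIC)
b=cv2.resize(s[182:266,260:345],None,fx=4.7,fy=6,interpolation=cv2.INTER_CUBIC)
cv2.imwrite('pics/crop1.png',np.hstack([a,b]))
E
```

```text
(no output)
```

View pics/crop1.png

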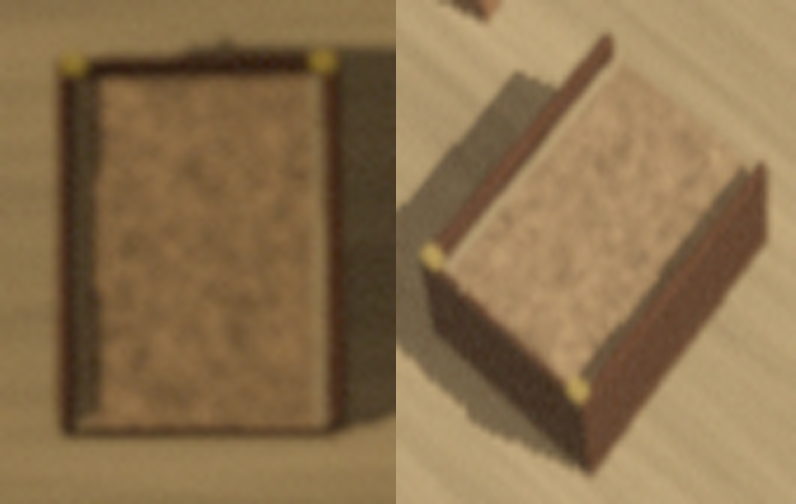

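The yellow caps on the rear corners show in both views: top (314,133) and (356,133), scene (268,225) and (299,247). The front rim ends are at top (313,194) and (358,194), scene (305,188) and (338,210). I'll fit the box pose to these points and locate the coaster by its blue rim.

```bash
python3 - <<'E'
from h import *
from scipy.optimize import least_squares
T=cam('top');S=cam('scene')
def ct(x,y):return((x+.5)/6-.5+302,(y+.5)/6-.5+122)
def cs(x,y):return((x-396+.5)/4.7-.5+260,(y+.5)/6-.5+182)
obs=[(T,ct(74,65),(.091,.068)),(T,ct(323,63),(.091,-.068)),(S,cs(578,388),(.091,.068)),(S,cs(433,256),(.091,-.068)),
 (T,ct(65,433),(-.095,.073)),(T,ct(335,432),(-.095,-.073)),(S,cs(765,165),(-.095,.070)),(S,cs(608,36),(-.095,-.070))]
print('tri caps',tri(*obs[0][:2],*obs[2][:2]),tri(*obs[1][:2],*obs[3][:2]))
def f(p):
    c,s=np.cos(p[2]),np.sin(p[2]); R=np.array([[c,-s],[s,c]])
    return np.concatenate([proj(C,[*(R@np.array(b)+p[:2]),p[3]])[0]-u for C,u,b in obs])
o=least_squares(f,[.6,0,0,.072]);print('box',o.x.round(4),'res px',o.fun.round(1))
np.save('box.npy',o.x)
cc=[]
for C,(x,y,w) in((T,(235,184,20)),(S,(396,270,22))):
    im=C['pixels'].astype(int); m=(im[:,:,2]>im[:,:,0]+5).astype(np.uint8); k=np.zeros_like(m);k[y-w:y+w,x-w:x+w]=1
    ys,xs=np.nonzero(m*k); e=cv2.fitEllipse(cv2.convexHull(np.c_[xs,ys].astype(np.int32)).astype(np.float32)); print(len(xs),e); cc.append(e[0])
print('coaster',tri(T,cc[0],S,cc[1]),atz(T,cc[0],.008),atz(S,cc[1],.008))
for n,p,z in(('jar',(249,132),.04),('tray',(415,202),.022),('pliers',(185,220),.01),('spool?',(184,169),.03),('cup',(460,163),.05)):print(n,atz(T,p,z).round(3))
E
```

```text
tri caps [0.69883778 0.03262952 0.07401438] [ 0.69706142 -0.09498069  0.07319509]
box [ 0.6064 -0.0304 -0.0207  0.0678] res px [-1.4  0.9  1.2  1.   0.4  1.5 -1.3 -0.2 -1.6 -0.6  1.5 -0.6 -0.1 -0.4
  0.3 -0.7]
26 ((238.72891235351562, 185.31275939941406), (21.337528228759766, 25.996686935424805), 15.244159698486328)
64 ((394.97528076171875, 270.5475769042969), (28.348403930664062, 31.45298957824707), 109.70772552490234)
coaster [ 0.55034792  0.2851218  -0.01147639] [0.55110937 0.2755514  0.008     ] [0.55594916 0.29503259 0.008     ]
jar [0.716 0.237 0.04 ]
tray [ 0.483 -0.279  0.022]
pliers [0.444 0.448 0.01 ]
spool? [0.605 0.447 0.03 ]
cup [ 0.599 -0.42   0.05 ]
```

```bash
cat >> h.py <<'E'
from scipy.spatial.transform import Rotation as Ro
def go(target,yaw=None):
    s=r.read_state(); R=Ro.from_quat(s['eef_rot']).as_matrix(); d=R.T@(np.array(target)-s['ee_pos'])*100
    y=np.arctan2(R[1,0],R[0,0]); print('t',s['time'],'pos',s['ee_pos'].round(4),'yaw',y.round(4),'F',s['ft_force'].round(2),'w',round(s['width'],4),'TOOL cm',d.round(2), 'zaxis',R[:,2].round(3))
    if yaw is not None: print('turn',y-yaw)
E
python3 -m jog '[[0,0,0,0.1,1],[0,0,0,0.1,1],[0,0,0,0.11,1],[3,-3.9,0,0,1],[3,-3.9,0,0,1],[3,-3.9,0,0,1],[3,-3.9,0,0,1],[3,-3.9,0,0,1],[3,-3.9,0,0,1],[3,-3.9,0,0,1]]' 30
python3 - <<'E'
from h import *
T=cam('top');S=cam('scene');cc=[]
for C,(x,y,w) in((T,(235,184,19)),(S,(396,270,22))):
    im=C['pixels'].astype(int); sub=(im[y-w:y+w,x-w:x+w]); q=sub[:,:,2]/sub.sum(2); 
    m=(q>np.percentile(q,50)*.5+.5*np.percentile(q,99)); ys,xs=np.nonzero(m)
    e=cv2.fitEllipse(cv2.convexHull(np.c_[xs+x-w,ys+y-w].astype(np.int32)).astype(np.float32)); print(m.sum(),e); cc.append(e[0])
    if C is T: print('\n'.join(''.join('.#'[int(v)] for v in row) for row in m))
print('coaster',tri(T,cc[0],S,cc[1]),atz(T,cc[0],.008),atz(S,cc[1],.008))
go([.637,-.031,.12],-.017)
E
```

```text
time: 1.2
ee_pos: [0.397, -0.3307, 0.2411]
eef_rot: [1.0, -0.023, -0.002, -0.0]
ft_force: [0.7, -0.5, -0.0]
width: 0.0151
162 ((234.46392822265625, 184.58871459960938), (30.23712921142578, 31.530712127685547), 65.88945770263672)
......................................
......................................
......................................
......................................
......................................
...............##########.............
............####....#######...........
..........###............###..........
.........##................##.........
........##..................###.......
.......##....................###......
......##.....................###......
.....##.......................###.....
.....##........................##.....
....###........................###....
....##..........................##....
....##..........................##....
....#...........................##....
....#............................#....
...##............................#....
...##............................#....
...##...........................##....
...##........
[... 294 characters left out ...]
....
.......###.................###........
........###...............###.........
.........####...........####..........
...........####......#####............
.............###########..............
......................................
......................................
......................................
115 ((394.9826965332031, 270.72015380859375), (28.091638565063477, 32.63348388671875), 104.92389678955078)
coaster [0.55388928 0.29227495 0.00062942] [0.55377849 0.28925321 0.008     ] [0.55642563 0.29537805 0.008     ]
t 1.3 pos [ 0.4009 -0.3261  0.2412] yaw -0.035 F [-0.04 -0.32 -0.77] w 0.0075 TOOL cm [ 22.6  -30.28  12.15] zaxis [-0.003  0.003 -1.   ]
turn -0.01795800129169483
```

```bash
python3 -m jog '[[2.7,-3.7,0.5,-0.018,1],[2.7,-3.7,1,0,1],[2.7,-3.7,1,0,1],[2.7,-3.7,1,0,1],[2.7,-3.7,1,0,1],[2.7,-3.7,1,0,1],[2.7,-3.7,1,0,1],[2,-2.5,1,0,1],[0,0,1,0,1],[0,0,0,0,1]]'
python3 - <<'E'
from h import *
C=cam('top');D=cam('scene')
im=np.hstack([cv2.resize(C['pixels'][110:210,290:380],None,fx=4.4,fy=5),cv2.resize(D['pixels'][150:270,250:350],None,fx=4,fy=4.1667)])[:,:,::-1]
cv2.imwrite('pics/over.png',im)
go([.637,-.031,.11],-.017)
E
```

```text
time: 2.3
ee_pos: [0.6195, -0.0403, 0.152]
eef_rot: [1.0, -0.009, -0.002, -0.001]
ft_force: [0.1, -0.6, 0.2]
width: 0.0001
t 2.4 pos [ 0.6199 -0.041   0.1538] yaw -0.0197 F [ 0.31 -0.53  0.34] w 0.0005 TOOL cm [ 1.7  -1.02  4.38] zaxis [-0.001  0.002 -1.   ]
turn -0.002746004640123506
```

View pics/over.png

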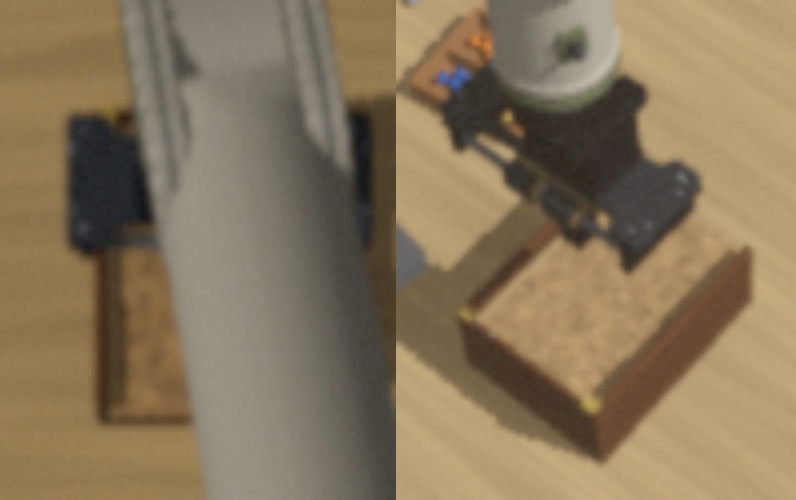

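The gripper is over the box with its long axis along box y, which puts it roughly at the pressing spot. I'll go down to just above rim height and check how noisy the readings are.

```bash
python3 -m jog '[[0.6,-0.4,1,0,1],[0.6,-0.3,1,0,1],[0.6,-0.3,1,0,1],[0,0,1,0,1],[0,0,0.8,0,1],[0,0,0.5,0,1],[0,0,0,0,1],[0,0,0,0,1],[0,0,0,0,1],[0,0,0,0,1]]'
python3 - <<'E'
from h import *
for i in range(3): go([.637,-.031,.097]); r.camera('top')
E
```

```text
time: 3.4
ee_pos: [0.6393, -0.0356, 0.0979]
eef_rot: [1.0, -0.013, 0.0, 0.0]
ft_force: [0.1, -0.2, 0.9]
width: 0.0001
t 3.4 pos [ 0.6393 -0.0356  0.0979] yaw -0.026 F [ 0.06 -0.21  0.94] w 0.0001 TOOL cm [-0.24 -0.45  0.09] zaxis [ 0.001 -0.    -1.   ]
t 3.45 pos [ 0.6393 -0.0356  0.098 ] yaw -0.026 F [ 0.47 -0.33 -0.09] w 0.0006 TOOL cm [-0.24 -0.45  0.1 ] zaxis [ 0.001 -0.    -1.   ]
t 3.5 pos [ 0.6393 -0.0355  0.0979] yaw -0.0259 F [-0.44  0.15  0.07] w 0.0 TOOL cm [-0.24 -0.45  0.09] zaxis [ 0.001 -0.    -1.   ]
```

```bash
python3 -m jog '[[0,-0.2,0.3,0,1],[0,-0.2,0.3,0,1],[0,0,0.3,0,1],[0,0,0,0,1],[0,0,0,0,1],[0,0,0.05,0,1],[0,0,0.05,0,1],[0,0,0,0,1],[0,0,0,0,1],[0,0,0,0,1]]'
python3 - <<'E'
from h import *
go([.637,-.031,.087])
E
```

```text
time: 4.55
ee_pos: [0.6394, -0.0312, 0.0871]
eef_rot: [1.0, -0.013, 0.001, 0.0]
ft_force: [-0.3, 0.3, 1.1]
width: 0.0004
t 4.55 pos [ 0.6394 -0.0312  0.0871] yaw -0.0259 F [-0.28  0.3   1.08] w 0.0004 TOOL cm [-0.24 -0.01  0.01] zaxis [ 0.001 -0.    -1.   ]
```

```bash
python3 -m jog '[[0,0,0.05,0,1],[0,0,0.05,0,1],[0,0,0.05,0,1],[0,0,0,0,1],[0,0,0,0,1],[0,0,0,0,1],[0,0,0,0,1],[0,0,0,0,1],[0,0,0,0,1],[0,0,0,0,1]]'
```

```text
time: 5.55
ee_pos: [0.6395, -0.0312, 0.0856]
eef_rot: [1.0, -0.013, 0.001, 0.0]
ft_force: [-0.2, 0.8, -0.0]
width: 0.0006
```

```bash
sleep 1; tail -c 0 /dev/null; python3 -c "
from bench import r
print(r.read_state()['ft_force'])"
```

```text
[-0.20794321  0.75396114 -0.01713655]
```

```bash
cat > free.py <<'E'
import sys
from bench import r
f=r.read_state()['ft_force']; print(f.round(1)); sys.exit(int(abs(f[2])>2))
E
python3 -m jog '[[0,0,0.05,0,1],[0,0,0.05,0,1],[0,0,0.05,0,1],[0,0,0,0,1],[0,0,0,0,1],[0,0,0,0,1],[0,0,0,0,1],[0,0,0,0,1],[0,0,0,0,1],[0,0,0,0,1]]' && python3 free.py &&
python3 -m jog '[[0,0,0.05,0,1],[0,0,0.05,0,1],[0,0,0.05,0,1],[0,0,0,0,1],[0,0,0,0,1],[0,0,0,0,1],[0,0,0,0,1],[0,0,0,0,1],[0,0,0,0,1],[0,0,0,0,1]]' && python3 free.py &&
python3 -m jog '[[0,0,0.05,0,1],[0,0,0.05,0,1],[0,0,0.05,0,1],[0,0,0,0,1],[0,0,0,0,1],[0,0,0,0,1],[0,0,0,0,1],[0,0,0,0,1],[0,0,0,0,1],[0,0,0,0,1]]' && python3 free.py
```

```text
time: 6.55
ee_pos: [0.6395, -0.0312, 0.0839]
eef_rot: [1.0, -0.013, 0.001, 0.0]
ft_force: [-0.3, -0.2, 0.2]
width: 0.0005
[-0.3 -0.2  0.2]
time: 7.55
ee_pos: [0.6395, -0.0311, 0.0823]
eef_rot: [1.0, -0.013, 0.001, 0.0]
ft_force: [-0.3, 0.9, 0.5]
width: -0.0
[-0.3  0.9  0.5]
time: 8.55
ee_pos: [0.6395, -0.0312, 0.0806]
eef_rot: [1.0, -0.013, 0.001, 0.0]
ft_force: [-0.4, -0.0, -0.6]
width: 0.0006
[-0.4 -0.  -0.6]
```

```bash
python3 -m jog '[[0,0,0.05,0,1],[0,0,0.05,0,1],[0,0,0.05,0,1],[0,0,0,0,1],[0,0,0,0,1],[0,0,0,0,1],[0,0,0,0,1],[0,0,0,0,1],[0,0,0,0,1],[0,0,0,0,1]]' && python3 free.py &&
python3 -m jog '[[0,0,0.05,0,1],[0,0,0.05,0,1],[0,0,0.05,0,1],[0,0,0,0,1],[0,0,0,0,1],[0,0,0,0,1],[0,0,0,0,1],[0,0,0,0,1],[0,0,0,0,1],[0,0,0,0,1]]' && python3 free.py &&
python3 -m jog '[[0,0,0.05,0,1],[0,0,0.05,0,1],[0,0,0.05,0,1],[0,0,0,0,1],[0,0,0,0,1],[0,0,0,0,1],[0,0,0,0,1],[0,0,0,0,1],[0,0,0,0,1],[0,0,0,0,1]]' && python3 free.py
```

```text
time: 9.55
ee_pos: [0.6396, -0.0312, 0.0794]
eef_rot: [1.0, -0.013, 0.001, 0.0]
ft_force: [0.9, 0.2, 1.3]
width: 0.0001
[0.9 0.2 1.3]
time: 10.55
ee_pos: [0.6396, -0.0312, 0.0792]
eef_rot: [1.0, -0.013, 0.001, 0.0]
ft_force: [-0.9, 0.1, 2.4]
width: 0.0008
[-0.9  0.1  2.4]
```

```bash
python3 -m jog '[[0,0,0.05,0,1],[0,0,0.05,0,1],[0,0,0.05,0,1],[0,0,0.05,0,1],[0,0,0.05,0,1],[0,0,0.05,0,1],[0,0,0.05,0,1],[0,0,0.05,0,1],[0,0,0.05,0,1],[0,0,0.05,0,1]]' && python3 free.py
```

```text
time: 11.55
ee_pos: [0.6397, -0.0311, 0.0787]
eef_rot: [1.0, -0.013, 0.001, 0.001]
ft_force: [-3.6, -0.4, 7.3]
width: 0.0005
[-3.6 -0.4  7.3]
```

```bash
python3 -m jog '[[0,0,0.07,0,1],[0,0,0.09,0,1],[0,0,0.1,0,1],[0,0,0.1,0,1],[0,0,0.1,0,1],[0,0,0.1,0,1],[-0.2,0,0.1,0,1],[-0.4,0,0.1,0,1],[-0.5,0,0.1,0,1],[-0.5,0,0.1,0,1]]' && python3 free.py
```

```text
time: 12.55
ee_pos: [0.63, -0.0306, 0.0789]
eef_rot: [1.0, -0.013, 0.009, 0.002]
ft_force: [4.5, -0.5, 6.2]
width: 0.0002
[ 4.5 -0.5  6.2]
```

```bash
python3 -m jog '[[-0.2,0,0.1,0,1],[-0.4,0,0.11,0,1],[-0.5,0,0.12,0,1],[-0.5,0,0.13,0,1],[-0.5,0,0.14,0,1],[-0.5,0,0.14,0,1],[-0.5,0,0.14,0,1],[-0.5,0,0.14,0,1],[-0.5,0,0.14,0,1],[-0.5,0,0.14,0,1]]' && python3 free.py; python3 - <<'E'
from h import *
go([.53,-.031,.079],-.017)
D=cam('scene');cv2.imwrite('pics/drag1.png',cv2.resize(D['pixels'][150:270,250:350],None,fx=5,fy=5,interpolation=2)[:,:,::-1])
E
```

```text
time: 13.55
ee_pos: [0.6035, -0.0288, 0.079]
eef_rot: [0.999, -0.014, 0.036, 0.001]
ft_force: [6.9, -0.0, 9.2]
width: 0.0005
[ 6.9 -0.   9.2]
t 13.55 pos [ 0.6035 -0.0288  0.079 ] yaw -0.0272 F [ 6.88 -0.    9.16] w 0.0005 TOOL cm [-7.32  0.42 -0.52] zaxis [ 0.071 -0.003 -0.997]
turn -0.010206596192141131
```

View pics/drag1.png

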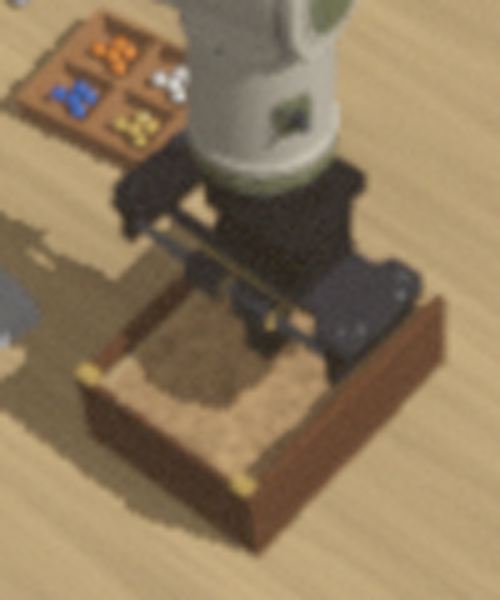

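The cork still reaches the rear wall, so the tip slipped over the lid. The tool has also picked up a 4° tilt from the friction. I'll rub forward lightly, which can't open the lid, to take the tilt out and get back to the start. Then I'll drag faster and press harder.

```bash
python3 -m jog '[[0.2,0,0.03,0,1],[0.4,0,0.04,0,1],[0.5,0,0.04,0,1],[0.5,0,0.04,0,1],[0.5,0,0.04,0,1],[0.5,0,0.04,0,1],[0.5,0,0.04,0,1],[0.5,0,0.04,0,1],[0.5,0,0.04,0,1],[0.5,0,0.04,0,1]]' && python3 free.py; python3 - <<'E'
from h import *
go([.64,-.031,.079],-.017)
E
```

```text
time: 14.6
ee_pos: [0.6334, -0.0301, 0.078]
eef_rot: [1.0, -0.014, 0.018, 0.004]
ft_force: [-11.7, -0.3, 16.1]
width: 0.0005
[-11.7  -0.3  16.1]
t 14.6 pos [ 0.6334 -0.0301  0.078 ] yaw -0.027 F [-11.7   -0.33  16.13] w 0.0005 TOOL cm [ 0.66  0.08 -0.07] zaxis [ 0.037 -0.008 -0.999]
turn -0.010011835220140784
```

```bash
python3 -m jog '[[0.5,0,0.0,0,1],[0.5,0,0.0,0,1],[0.3,0,0.0,0.01,1],[-0.3,0,0.1,0,1],[-0.6,0,0.14,0,1],[-1,0,0.16,0,1],[-1,0,0.17,0,1],[-1,0,0.17,0,1],[-1,0,0.17,0,1],[-1,0,0.17,0,1]]' && python3 free.py; python3 - <<'E'
from h import *
go([.54,-.031,.079],-.017)
E
```

```text
time: 15.6
ee_pos: [0.6005, -0.0291, 0.0787]
eef_rot: [0.999, -0.019, 0.036, 0.005]
ft_force: [7.4, -0.4, 10.8]
width: 0.0003
[ 7.4 -0.4 10.8]
t 15.6 pos [ 0.6005 -0.0291  0.0787] yaw -0.0385 F [ 7.39 -0.44 10.77] w 0.0003 TOOL cm [-6.02  0.43 -0.46] zaxis [ 0.072 -0.011 -0.997]
turn -0.021494199675674536
```

```bash
python3 -m jog '[[-0.4,0,0.19,0,1],[-0.4,0,0.21,0,1],[-0.4,0,0.22,0,1],[-0.6,0,0.22,0,1],[-0.6,0,0.22,0,1],[-0.6,0,0.22,0,1],[-0.6,0,0.22,0,1],[-0.6,0,0.22,0,1],[-0.6,0,0.22,0,1],[-0.6,0,0.22,0,1]]' && python3 free.py; python3 - <<'E'
from h import *
go([.54,-.031,.079],-.017)
D=cam('scene');cv2.imwrite('pics/drag2.png',cv2.resize(D['pixels'][150:270,250:350],None,fx=5,fy=5,interpolation=2)[:,:,::-1])
E
```

```text
time: 16.6
ee_pos: [0.5818, -0.0288, 0.0788]
eef_rot: [0.997, -0.02, 0.078, 0.005]
ft_force: [6.8, -1.3, 14.3]
width: 0.0007
[ 6.8 -1.3 14.3]
t 16.6 pos [ 0.5818 -0.0288  0.0788] yaw -0.0398 F [ 6.83 -1.32 14.33] w 0.0007 TOOL cm [-4.11  0.39 -0.67] zaxis [ 0.156 -0.014 -0.988]
turn -0.022789940314312987
```

View pics/drag2.png

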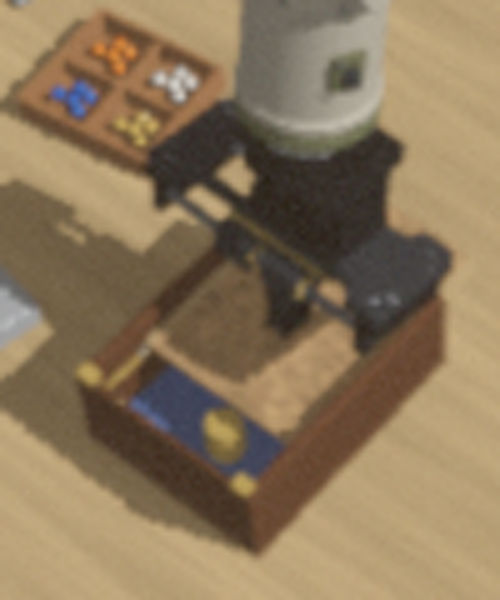

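The lid is now moving with the tip: the blue-floored rear compartment and the brass die show at crop (222,432), and the lid is roughly half open. I'll continue with quicker strokes, because the tilt grows with every row.

```bash
python3 -m jog '[[-0.8,0,0.16,0,1],[-1.2,0,0.1,0,1],[-1.5,0,0.05,0,1],[-1.5,0,0.04,0,1],[-1.5,0,0.04,0,1],[-1.0,0,0.1,0,1],[0,0,0,0,1],[0.1,0,-0.3,0,1],[0.1,0,-0.5,0,1],[0,0,0,0,1]]'; python3 - <<'E'
from h import *
go([.54,-.031,.079],-.017)
D=cam('scene');print([atz(D,p,.0573).round(4) for p in((280,218),(306,238))])
cv2.imwrite('pics/drag3.png',cv2.resize(D['pixels'][150:270,250:350],None,fx=5,fy=5,interpolation=2)[:,:,::-1])
E
```

```text
time: 17.65
ee_pos: [0.5297, -0.0283, 0.088]
eef_rot: [0.994, -0.021, 0.108, 0.007]
ft_force: [0.3, 0.4, 0.1]
width: 0.0004
t 17.65 pos [ 0.5297 -0.0283  0.088 ] yaw -0.041 F [0.32 0.35 0.12] w 0.0004 TOOL cm [0.82 0.22 1.1 ] zaxis [ 0.214 -0.018 -0.977]
turn -0.024019015416883102
[array([ 0.6481, -0.0868,  0.0573]), array([0.6544, 0.0264, 0.0573])]
```

View pics/drag3.png

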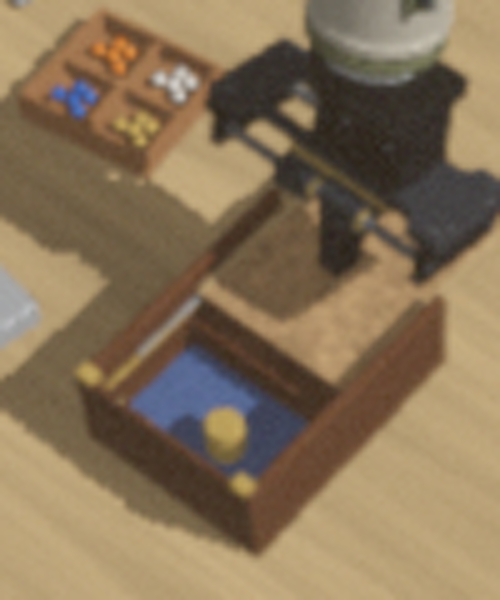

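The lid's rear edge now runs from crop (200,285) to (335,385), and the whole rear compartment is visible with the die at (225,430). I'll compute the lid opening and the die position.

```bash
python3 - <<'E'
from h import *
D=cam('scene');T=cam('top')
f=lambda x,y:((x+.5)/5-.5+250,(y+.5)/5-.5+150)
for p in((200,285),(335,385),(268,335)):
    e=atz(D,f(*p),.0573); print('edge',e.round(4),'lid val',round(.607+.088-e[0]-.017*(-.031-e[1])*1,4))
print('die top',atz(D,f(225,417),.036),'caps check',atz(D,f(90,374),.072),atz(D,f(244,484),.072))
im=T['pixels'][110:210,290:380]; cv2.imwrite('pics/top3.png',cv2.resize(im,None,fx=6,fy=6,interpolation=2)[:,:,::-1])
h=cv2.cvtColor(D['pixels'],cv2.COLOR_RGB2HSV)[225:248,285:306]; 
m=((h[:,:,0]>18)&(h[:,:,0]<35)&(h[:,:,1]>110)).astype(int); print('\n'.join(''.join('.#'[v] for v in q) for q in m))
E
```

```text
edge [ 0.5961 -0.0919  0.0573] lid val 0.0979
edge [0.6021 0.0259 0.0573] lid val 0.0938
edge [ 0.5989 -0.0318  0.0573] lid val 0.096
die top [ 0.65315063 -0.02335377  0.036     ] caps check [ 0.69599203 -0.09360675  0.072     ] [0.69737616 0.0337513  0.072     ]
.....................
.....................
.....................
.....................
.....................
.....................
.....................
.........##..........
.......#####.........
.......#######.......
......########.......
......########.......
.......#######.......
.......#######.......
.......######........
........#####........
.........###.........
.....................
.....................
.....................
.............#.......
...........#####.....
...........#####.....
```

View pics/top3.png

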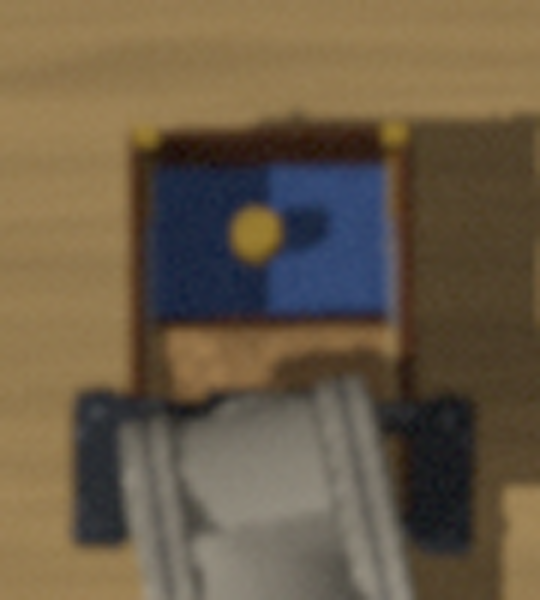

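Both views show the lid about 96 mm open, and the die is at top crop (256,233). The tool is tilted 0.21 rad and rows can't correct that directly. I'll press the closed fingertips forward against the inside of the fixed rear wall, clear of the die and lid, to push the tilt out.

```bash
python3 -m jog '[[0.29,0,-1.3,0,1],[0.29,0,-1.3,0,1],[3.1,0.92,0.7,0,1],[3.1,0.92,0.7,0,1],[3.1,0.92,0.7,0,1],[3.1,0.92,0.7,0,1],[-0.3,0,1.5,0,1],[-0.35,0,1.5,0,1],[-0.35,0,1.5,0,1],[0,0,0,0,1]]'; python3 - <<'E'
from h import *
D=cam('scene');T=cam('top')
a=((256.5)/6-.5+290,(233.5)/6-.5+110); b=((225.5)/5-.5+250,(417.5)/5-.5+150)
print('die',tri(T,a,D,b),atz(T,a,.036),atz(D,b,.036),'caps top',[atz(T,((x+.5)/6+289.5,(y+.5)/6+109.5),.072).round(4) for x,y in((147,139),(394,133))])
go([.66,-.07,.0665],-.017)
E
```

```text
time: 18.8
ee_pos: [0.6601, -0.0727, 0.0744]
eef_rot: [0.994, -0.021, 0.109, 0.007]
ft_force: [-1.0, 0.7, 0.8]
width: 0.0004
die [ 0.65513216 -0.02303729  0.03906469] [ 0.65659086 -0.02410817  0.036     ] [ 0.65315063 -0.02335377  0.036     ] caps top [array([0.6993, 0.0308, 0.072 ]), array([ 0.6994, -0.0958,  0.072 ])]
t 18.9 pos [ 0.6615 -0.0726  0.0769] yaw -0.0406 F [-0.29  0.85 -0.14] w 0.0003 TOOL cm [-0.39 -0.27  0.97] zaxis [ 0.22  -0.02  -0.975]
turn -0.02355750372589152
```

```bash
python3 -m jog '[[-0.2,0,1,0,1],[0,0,0.3,0,1],[0.6,0,0.1,0,1],[0.8,0,0.15,0,1],[0.8,0,0.15,0,1],[0.8,0,0.15,0,1],[0.8,0,0.15,0,1],[0.8,0,0.15,0,1],[0.8,0,0.15,0,1],[0.8,0,0.15,0,1]]'; python3 - <<'E'
from h import *
go([.66,-.07,.0665],-.017)
E
```

```text
time: 19.9
ee_pos: [0.6856, -0.0734, 0.0605]
eef_rot: [0.998, -0.021, 0.06, 0.013]
ft_force: [-53.4, 2.2, 35.2]
width: 0.0006
t 19.9 pos [ 0.6856 -0.0734  0.0605] yaw -0.041 F [-53.37   2.21  35.23] w 0.0006 TOOL cm [-2.48 -0.21 -0.91] zaxis [ 0.119 -0.029 -0.992]
turn -0.024012495519591462
```

```bash
python3 -m jog '[[0.4,0,-0.05,0,1],[0.45,0,-0.05,0,1],[0.45,0,-0.05,0,1],[0.45,0,-0.05,0,1],[0.45,0,-0.05,0,1],[0.45,0,-0.05,0,1],[0.45,0,-0.05,0,1],[0.45,0,-0.05,0,1],[0.45,0,-0.05,0,1],[0.45,0,-0.05,0,1]]'; python3 - <<'E'
from h import *
go([.655,-.0235,.12],-.017)
E
```

```text
time: 20.9
ee_pos: [0.6868, -0.0733, 0.0617]
eef_rot: [1.0, -0.021, 0.002, 0.018]
ft_force: [-28.6, 1.2, 18.9]
width: 0.0005
t 20.9 pos [ 0.6868 -0.0733  0.0617] yaw -0.0421 F [-28.65   1.25  18.85] w 0.0005 TOOL cm [-3.36 -4.63 -6.01] zaxis [ 0.003 -0.035 -0.999]
turn -0.025088819546695847
```

```bash
python3 -m jog '[[-1,0,-0.5,0,1],[-1,0,-1.8,0,1],[-0.7,0,-1.8,0,1],[-0.7,-1,-1.8,0,1],[0,-1.2,0,-0.025,0.37],[0,-1.2,0,0,0.37],[0,-1.2,0,0,0.37],[0,0,0,0,0.37],[0,0,0,0,0.37],[0,0,0,0,0.37]]' 25; python3 - <<'E'
from h import *
go([.655,-.0235,.09],-.017)
E
```

```text
time: 21.9
ee_pos: [0.6553, -0.0202, 0.1184]
eef_rot: [1.0, -0.007, 0.001, 0.017]
ft_force: [-0.9, 0.7, 0.1]
width: 0.0408
t 21.9 pos [ 0.6553 -0.0202  0.1184] yaw -0.0149 F [-0.89  0.67  0.11] w 0.0408 TOOL cm [-0.03  0.23  2.85] zaxis [ 0.001 -0.034 -0.999]
turn 0.002123734734904778
```

```bash
python3 -m jog '[[0,0,1.2,0,0.37],[0,0,1.4,0,0.37],[0,0,1.4,0,0.37],[0,0,1.4,0,0.37],[0,0,0.7,0,0.37],[0,0,0,0,0.37],[0,0,0,0,0.37],[0,0,0,0,0.37],[0,0,0,0,0.37],[0,0,0,0,0.37]]'; python3 - <<'E'
from h import *
go([.655,-.0235,.034],-.017)
D=cam('scene');cv2.imwrite('pics/desc.png',cv2.resize(D['pixels'][170:260,255:345],None,fx=6,fy=6,interpolation=2)[:,:,::-1])
E
```

```text
time: 22.9
ee_pos: [0.6546, -0.0249, 0.0504]
eef_rot: [1.0, -0.009, -0.001, 0.018]
ft_force: [0.0, 0.8, 0.4]
width: 0.0546
t 22.9 pos [ 0.6546 -0.0249  0.0504] yaw -0.0177 F [0.04 0.79 0.42] w 0.0546 TOOL cm [ 0.04 -0.2   1.63] zaxis [-0.002 -0.035 -0.999]
turn -0.0007055075572979831
```

View pics/desc.png

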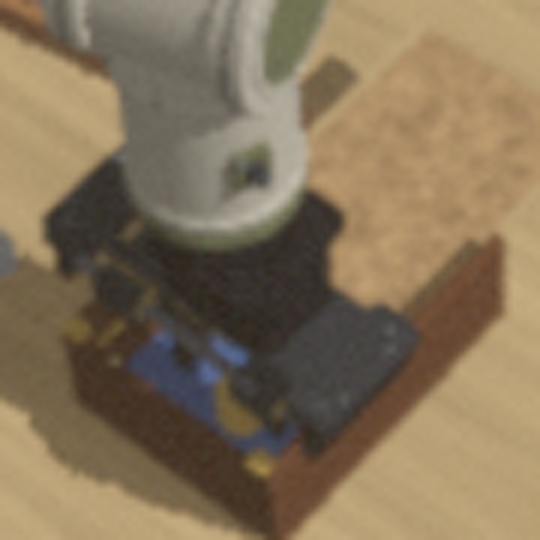

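The fingers straddle the die, which shows at crop (237,408), and no contact force is felt. I'll go down the last bit and close.

```bash
python3 -m jog '[[0,-0.1,0.5,0,0.37],[0,-0.1,0.5,0,0.37],[0,0,0.4,0,0.37],[0,0,0.2,0,0.37],[0,0,0,0,1],[0,0,0,0,1],[0,0,0,0,1],[0,0,0,0,1],[0,0,0,0,1],[0,0,0,0,1]]' 25; python3 - <<'E'
from h import *
go([.655,-.0235,.13],-.017)
E
```

```text
time: 23.95
ee_pos: [0.6549, -0.0232, 0.0333]
eef_rot: [1.0, -0.009, -0.0, 0.017]
ft_force: [0.6, 0.1, -1.2]
width: 0.0249
t 23.95 pos [ 0.6549 -0.0232  0.0333] yaw -0.0176 F [ 0.58  0.14 -1.23] w 0.0249 TOOL cm [ 0.01  0.37 -9.66] zaxis [-0.001 -0.035 -0.999]
turn -0.0005525645568767931
```

```bash
python3 -m jog '[[0,0,-0.3,0,1],[0,0,-0.8,0,1],[0,0,-1.3,0,1],[0,0,-1.5,0,1],[0,0,-1.5,0,1],[0,0,-1.5,0,1],[0,0,-1.5,0,1],[0,0,-1,0,1],[0,0,-0.5,0,1],[0,0,0,0,1]]'; python3 - <<'E'
from h import *
go([.554,.291,.13],-.017)
E
```

```text
time: 24.95
ee_pos: [0.6558, -0.0192, 0.144]
eef_rot: [1.0, -0.009, 0.002, 0.018]
ft_force: [-0.4, 0.7, -2.1]
width: 0.0255
t 24.95 pos [ 0.6558 -0.0192  0.144 ] yaw -0.0174 F [-0.42  0.73 -2.12] w 0.0255 TOOL cm [-10.73 -30.86   0.28] zaxis [ 0.003 -0.035 -0.999]
turn -0.00040126068663535325
```

```bash
python3 -m jog '[[-0.5,-1.5,0,0,1],[-1.2,-3.5,0,0,1],[-1.3,-3.7,0,0,1],[-1.3,-3.7,0,0,1],[-1.3,-3.7,0,0,1],[-1.3,-3.7,0,0,1],[-1.3,-3.7,0,0,1],[-1.2,-3.5,0,0,1],[-0.7,-2,0,0,1],[0,0,0,0,1]]'; python3 - <<'E'
from h import *
go([.554,.291,.06],-.017)
E
```

```text
time: 25.95
ee_pos: [0.545, 0.2911, 0.1243]
eef_rot: [1.0, -0.007, -0.005, 0.018]
ft_force: [-0.3, 0.6, -0.5]
width: 0.025
t 25.95 pos [0.545  0.2911 0.1243] yaw -0.0135 F [-0.26  0.6  -0.51] w 0.025 TOOL cm [ 0.97 -0.23  6.42] zaxis [-0.011 -0.035 -0.999]
turn 0.003466287964865665
```

```bash
python3 -m jog '[[0.4,0,1,0,1],[0.4,-0.1,1.5,0,1],[0.2,-0.1,1.5,0,1],[0,0,1.5,0,1],[0,0,1,0,1],[0,0,0.7,0,1],[0,0,0,0,1],[0,0,0,0,1],[0,0,0,0,1],[0,0,0,0,1]]'; python3 - <<'E'
from h import *
go([.554,.291,.0355],-.017)
D=cam('scene');T=cam('top');cv2.imwrite('pics/place.png',np.hstack([cv2.resize(D['pixels'][230:310,355:435],None,fx=5,fy=5,interpolation=2),cv2.resize(T['pixels'][145:225,195:275],None,fx=5,fy=5,interpolation=2)])[:,:,::-1])
E
```

```text
time: 26.95
ee_pos: [0.5546, 0.2859, 0.0426]
eef_rot: [1.0, -0.009, -0.007, 0.02]
ft_force: [0.6, -0.4, -1.4]
width: 0.0249
t 26.95 pos [0.5546 0.2859 0.0426] yaw -0.0181 F [ 0.61 -0.39 -1.39] w 0.0249 TOOL cm [-0.06 -0.53  0.69] zaxis [-0.015 -0.039 -0.999]
turn -0.001068538943042284
```

View pics/place.png

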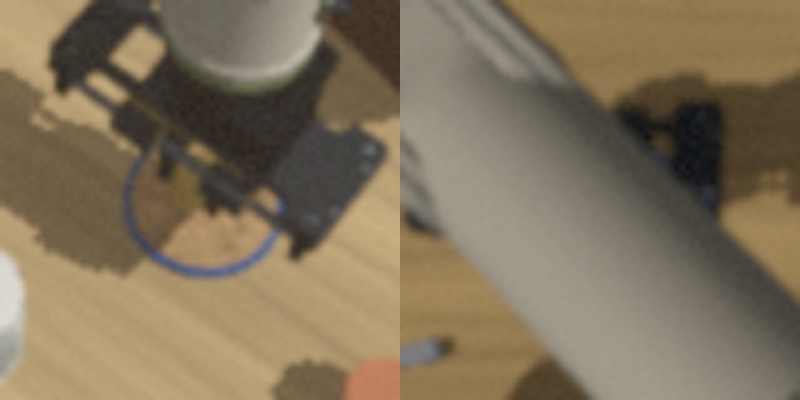

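The scene view shows the die at crop (188,188), held just above the coaster and slightly to the −y side of its middle. I'll shift +y about 5 mm and lower it gently.

```bash
python3 -m jog '[[0,-0.3,0.1,0,1],[0,-0.2,0.2,0,1],[0,0,0.15,0,1],[0,0,0.05,0,1],[0,0,0.05,0,1],[0,0,0.05,0,1],[0,0,0,0,1],[0,0,0,0,1],[0,0,0,0,1],[0,0,0,0,1]]'; python3 - <<'E'
from h import *
go([.554,.291,.0355],-.017)
E
```

```text
time: 28.05
ee_pos: [0.5547, 0.2915, 0.0365]
eef_rot: [1.0, -0.009, -0.007, 0.019]
ft_force: [-0.0, 0.2, -0.7]
width: 0.0251
t 28.05 pos [0.5547 0.2915 0.0365] yaw -0.0177 F [-0.01  0.17 -0.73] w 0.0251 TOOL cm [-0.07  0.05  0.1 ] zaxis [-0.014 -0.039 -0.999]
turn -0.0006950120880486604
```

```bash
python3 -m jog '[[0,0,0.04,0,1],[0,0,0.04,0,1],[0,0,0.04,0,1],[0,0,0.04,0,1],[0,0,0.04,0,1],[0,0,0.04,0,1],[0,0,0.04,0,1],[0,0,0.04,0,1],[0,0,0.04,0,1],[0,0,0.04,0,1]]'; python3 - <<'E'
from h import *
go([.554,.291,.0355],-.017)
E
```

```text
time: 29.05
ee_pos: [0.5548, 0.2915, 0.0353]
eef_rot: [1.0, -0.009, -0.006, 0.02]
ft_force: [-1.8, -1.0, 5.3]
width: 0.0254
t 29.05 pos [0.5548 0.2915 0.0353] yaw -0.0179 F [-1.78 -0.97  5.3 ] w 0.0254 TOOL cm [-0.08  0.05 -0.02] zaxis [-0.013 -0.04  -0.999]
turn -0.0009198196648510619
```

The die is resting on the coaster: 5 N of contact at exactly the predicted height. Now I'll release it.

```bash
python3 -m jog '[[0,0,0,0,1],[0,0,0,0,1],[0,0,0,0,0.65],[0,0,0,0,0.5],[0,0,0,0,0.3],[0,0,0,0,0.3],[0,0,0,0,0.3],[0,0,0,0,0.3],[0,0,0,0,0.3],[0,0,0,0,0.3]]'; python3 - <<'E'
from h import *
go([.554,.291,.15],-.017)
E
```

```text
time: 30.05
ee_pos: [0.5551, 0.2917, 0.0349]
eef_rot: [1.0, -0.009, -0.006, 0.019]
ft_force: [0.1, 0.8, 0.0]
width: 0.0606
t 30.05 pos [0.5551 0.2917 0.0349] yaw -0.0178 F [0.05 0.8  0.02] w 0.0606 TOOL cm [ -0.25   0.52 -11.49] zaxis [-0.012 -0.039 -0.999]
turn -0.0007718875394759697
```

Lifting straight up, then backing off toward the robot so the cameras can see the die.

```bash
python3 -m jog '[[0,0.03,-0.8,0,0.3],[0,0.05,-1.5,0,0.3],[0,0.05,-1.5,0,0.3],[0,0.06,-1.5,0,0.3],[0,0,-2,0,0.3],[0,0,-3,0,0.3],[0,0,-3,0,0.3],[0,0,-3,0,0.3],[0,0,-2,0,0.3],[0,0,0,0,0.3]]' && python3 -m jog '[[0,2,0,0,0.3],[0,3.5,0,0,0.3],[0,4,0,0,0.3],[0,4,0,0,0.3],[0,4,0,0,0.3],[0,4,0,0,0.3],[0,4,0,0,0.3],[0,3,0,0,0.3],[0,1,0,0,0.3],[0,0,0,0,0.3]]'; python3 - <<'E'
from h import *
go([.554,.291,.15])
D=cam('scene');T=cam('top');cv2.imwrite('pics/final.png',np.hstack([cv2.resize(D['pixels'][180:310,260:435],None,fx=2.3,fy=3,interpolation=2),cv2.resize(T['pixels'][120:220,200:330],None,fx=3,fy=3.9,interpolation=2)])[:,:,::-1])
np.savez('fin.npz',D=D['pixels'],T=T['pixels'])
E
```

```text
time: 31.05
ee_pos: [0.5575, 0.298, 0.2378]
eef_rot: [1.0, -0.008, -0.002, 0.017]
ft_force: [0.2, -0.2, -0.6]
width: 0.0608
time: 32.05
ee_pos: [0.5493, -0.0066, 0.2498]
eef_rot: [1.0, -0.007, -0.002, 0.016]
ft_force: [0.3, 0.4, -1.1]
width: 0.061
t 32.05 pos [ 0.5493 -0.0066  0.2498] yaw -0.0134 F [ 0.31  0.38 -1.14] w 0.061 TOOL cm [  0.11 -30.07   9.  ] zaxis [-0.004 -0.033 -0.999]
```

View pics/final.png

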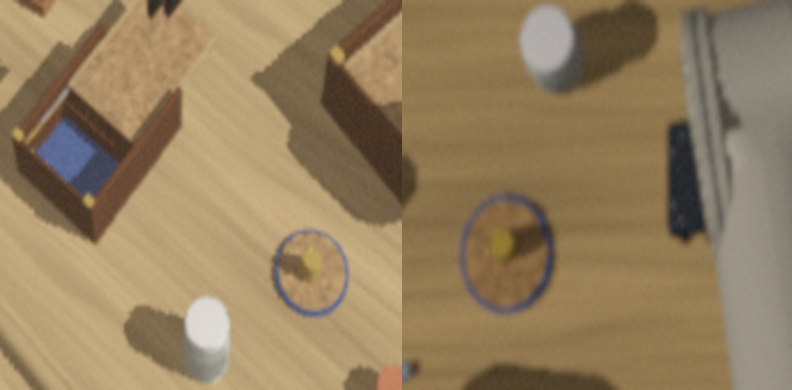

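```bash
python3 - <<'E'
from h import *
D=cam('scene');T=cam('top')
g=lambda x,y:((x-402+.5)/3-.5+200,(y+.5)/3.9-.5+120); f=lambda x,y:((x+.5)/2.3-.5+260,(y+.5)/3-.5+180)
for n,a,b,z in(('die mid',g(502,243),f(312,264),.023),('coaster',g(507,253),f(312,272),.008)):print(n,atz(T,a,z).round(4),atz(D,b,z).round(4),tri(T,a,D,b).round(4))
e=atz(D,f(100,110),.0573); print('lid edge',e, .607+.088-e[0])
s=r.read_state(); print(s['time'],s['ft_force'].round(1))
r.close_job()
E
```

```text
die mid [0.5601 0.291  0.023 ] [0.5544 0.2938 0.023 ] [0.5581 0.2925 0.0272]
coaster [0.554  0.2886 0.008 ] [0.5546 0.2956 0.008 ] [0.5534 0.2921 0.0023]
lid edge [ 0.5981698  -0.03251414  0.0573    ] 0.09683019963287276
32.25 [-0.9  0.7  0.2]
the job is handed in; nothing more can be done
```

The lid is open, the die is standing on the coaster, and I handed the job in at about 32 s. It gives no verdict, so the results below are my own measurements.

**What I did:** I found the lid by touch, about 15 mm below the rim, and dragged it open by friction. I then gripped the die, lifted it clear of the box, lowered it until it touched the coaster with about 5 N, and let go.

**Last checks:**
- **Lid:** it is about 96 mm open (80 mm needed). The highest press I read on it was 16 N, but forces are only read at the end of each move, so I have no reading in between.
- **Die:** it looks upright, with the jaws open to 61 mm and well away from it. It is about 5 mm from the coaster's centre (25 mm allowed).
- **Rest of the bench:** the robot is clear of everything. The jar stands as before, but I did not measure the other loose things again.

**What went wrong or disagreed:**
- **Slipping:** the first drag slipped over the lid because I pressed too lightly.
- **Tilt:** dragging tilted the tool by about 0.21 rad. I took that out by pushing the closed fingers against the box's fixed rear wall, which reached about 53 N sideways and about 64 N in total. About 0.035 rad of sideways tilt remained.
- **Cameras:** the two views disagree by up to 7 mm on the coaster and about 6 mm on the die, so the 5 mm offset is only approximate.

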